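# Proof-check a clamp screw with its test lever

### The job

Check that the clamp screw pinning the aluminium shim holds: working its yellow test lever by the upright grip, first press it clockwise (seen from above) against its stop with a torque of about 1 N m, that is about 10 N at the grip, and keep that up for a good second, then do the same anticlockwise. The screw itself must not turn, so build the load up gently. Finally leave the lever in line with the red tab on the screw's collar, free of both stops, let go, and leave everything else on the table where it lies.

Things in the scene. Friction and masses are not known exactly. Their poses are not given: they have to be found in the camera images.
- clamp: Dark cast iron C-clamp bolted to the table: base plate 150 x 90 mm, 68 mm high, with a thin aluminium shim strip in its throat. Origin: on the screw's vertical axis, at table height; z up; the iron column stands on its +x side.
- screw_mark (a point): Red tab, 18 mm wide, standing out from the dark steel collar (48 mm across, top 81 mm above the table) of the clamp screw, just under the lever's bar; this point lies in the middle of the tab's outer end, 36 mm from the screw's axis. It shows the direction in which the lever belongs when parked. The screw is already tight and resists up to about 1.6 N m either way; beyond that it slips round.
- grip (a point): Point on the axis of the lever's upright round grip, yellow, 16 mm diameter; the point is 105 mm from the screw's axis, 130 mm up; the round part spans 94 to 146 mm above the table, an 18 mm ball tops it at 157 mm. It is fixed on a flat yellow bar (top 95 mm up), the highest other thing near. Jaws loosely around it, some 30 mm apart, can press it either way without the squeeze muddling the felt force.
- lever (a joint): Angle of the test lever's hub on the screw, rad: 0 in line with the red tab, growing anticlockwise seen from above. Between its two stops the lever swings nearly free (under 1 N at the grip) and stays where it is left. The stops lie somewhere 0.28 to 0.40 rad from the mark, differently on each side, and must be felt; only at a stop does the lever load the screw.
- beam (a joint): Flex of the lever's sprung bar, rad, 60 N m per rad: +0.0167 rad at 1 N m anticlockwise (about 1.75 mm at the grip), -0.0167 at 1 N m clockwise, 0 when unloaded. Too small for reading by eye: feel the force.
- angle_plate: Squat cast iron angle plate, 75 x 70 x 80 mm, loose bystander. Origin: centre of its underside.
- tenon_key: Blue anodized tenon key, 45 x 18 x 14 mm, loose bystander. Origin: centre of its underside.
- cam_lever: Yellow zinc-plated cam lever lying flat, 106 mm long, 14 mm high, loose bystander. Origin: under its round cam.
- step_block: Steel step block, 60 x 30 x 48 mm, loose bystander. Origin: centre of its underside.
- driver: Screwdriver with grey handle lying flat, loose bystander. Origin: its underside.
- oil: Small capped clear bottle, 48 mm diameter, 110 mm high, loose bystander. Origin: centre of its underside.

How it is judged:
By the outcome, as a careful person would: the job done as asked, in the order asked, and still so for the second after the job is handed in, with the robot touching nothing.
It also fails if it takes over 58 s, if anything falls off the work surface, if the arm or the gripper's body presses on something with over 40 N, if the wrist force passes 120 N, or if a joint passes its speed limit or range.

### The arm

A 6-joint arm with a two-finger parallel gripper is mounted at the origin on the work surface. World frame = base frame: x ahead of the robot, y to its left, z up, the work surface at z = 0. Lengths are in mm, angles in rad, forces in N, time in s.
With the tool pointing down it reaches from about 350 to 925 mm from the base axis. Payload 6.4 kg.
Tool frame: the origin (TCP) lies on the front face of the gripper's body, between the roots of the fingers; the fingertips stand 73 mm ahead of it and the grasp point (between the pads) lies tcp_to_grasp ahead of it (tcp_to_grasp is the distance from the TCP to the grasp point, in mm); z points along the fingers, x is the direction in which the jaws open and shut, and the axes are right-handed (so a half turn about z gives the same grasp; the last joint's range is limited). The gripper opens to 85 mm and grips with 20 to 120 N. Pads are 22 mm wide; open, the fingers measure 114 mm over their backs; the gripper's body (76 mm by 85 mm) begins 54 mm behind the grasp point. The pads swing forward as they close: fully open they stand 13 mm farther back than shut.
Start: joints at [-1.353, 0.245, 1.558, -0, 1.339, -0.174], TCP at [248.21, -600.755, 303.89] pointing down, gripper open.
Joint ranges: [-3.13, 3.13], [-1.02, 2.26], [0.13, 2.54], [-0.95, 4.09], [0.21, 2.88], [-2.74, 2.74]. Speed limits (rad/s): [2.57, 2.57, 3.14, 3.14, 3.14, 3.14].

### API

Orientations are given as a unit quaternion [w, x, y, z].
In Python, from station import * gives the robot as it stands.
- The arm moves only by the tool step_arm, never from a script. Its argument "targets" is a list of rows, each an object with "gripper": the finger opening in m, from 0 to 0.0854; "dp": the shift along the tool's x, y, z in m, a list of three; "delta_rot": the turn, a rotation vector about the tool's x, y, z in degrees, a list of three. A call has 1 to 10 rows; each row shifts and turns the commanded pose from where the row before left it, along the tool's axes as they then stand; what a row does not reach is not made up. A row lasts 1/12 s, in which the tool goes at most 41.7 mm and 7.16 degrees, less where a joint would pass 70% of its speed; a pose out of reach is approached as far as the arm can. A call is refused whole if a number of a shift passes 0.0417 or a number of a turn 7.16, either way. A call with a gripper value outside its range is refused whole. The fingers move at their own pace and stop on an object; the grip force is fixed at half the most. Time passes only in rows, so rows that do not move let the fingers close. It gives the time, the measured TCP pose, the force and the opening at its end, in the units of the state.
- get_state(): the state, without advancing time (a new reading comes with each control period).
- capture(name): name is "side" or "top" or "wrist"; returns the picture (400x640x3 uint8, blue, green, red); there is no depth.
- calibration(name): a dict with "fx", "fy", "cx", "cy" (pixels), "k1" (the pictures are not rectified: a ray, as slopes to the right and down, at radius r is drawn at 1 + k1 r^2 times it, then the intrinsics apply), "world_from_camera" (4x4, takes a point from camera to world coordinates). Camera axes: x right, y up, looking along -z (the intrinsics and any distortion apply to the point x, -y, -z); pixel columns grow to the right and rows downward; lengths in mm; the calibration is good to about 2 mm. A picture is of the moment at which its call begins: read the wrist's pose just before it. calibration takes no time and is no camera call; for the wrist camera it gives the pose at the moment of the call.
- close_job(): hands the job in, once; it reports no verdict.
The state is a dict: "t": time; "joint_pos": joint angles; "qvel": joint speeds; "joint_torque": joint torques, N m; "eef_pos": TCP position; "eef_rot": TCP orientation; "contact_force": force on the tool from outside, world axes, zero at the start; "torque": the same for the moment, N m; "gripper_width": opening from 0.0 (shut) to 1.0 (fully open).
Only numpy, scipy, OpenCV 4.12 (cv2) and the standard library are available. Lean on these libraries where they do the work, as an engineer would, in place of code of your own. Each camera call takes 0.05 s, during which the arm holds its last target.

## Working session

There is one attempt and no reset: what is moved stays moved. The work goes in short steps, Python scripts to look and compute and a tool call to move; the robot and the scene stay as the last step left them, time stands still between calls to the robot, and variables do not carry over. Pictures are saved under pics/ and viewed, and the job is handed in when it is done.

Besides the shell and the picture viewer there is one more tool, called after "Emit:" as name(argument=value, ...) on one line, values as JSON. step_arm: Moves the arm, as the interface text tells. Its arguments: {"type":"object","properties":{"targets":{"type":"array"}},"required":["targets"]}

```bash
ls; mkdir -p pics; python3 - <<'E'
from station import *
import cv2
s=get_state();print(s)
for n in("side","top","wrist"):
    cv2.imwrite(f"pics/{n}0.png",capture(n));c=calibration(n);print(n,c)
E
```

```text
pics
{'t': 0.0, 'joint_pos': array([-1.35309612e+00,  2.45808765e-01,  1.55902143e+00,  9.56827847e-06,
        1.33869730e+00, -1.74083677e-01]), 'qvel': array([ 1.44545298e-03,  3.81260285e-04,  1.08625977e-03, -1.38651131e-03,
       -1.61317747e-03, -9.36321425e-05]), 'joint_torque': array([ 4.07306306e-04, -4.29505849e+01, -3.26133227e+01, -1.25888751e-04,
        5.31078826e-03,  9.56308611e-06]), 'eef_pos': array([ 248.11904669, -600.32467887,  302.77959451]), 'eef_rot': array([-6.72353596e-04,  8.31214295e-01, -5.55951311e-01, -6.95606740e-04]), 'contact_force': array([-0.7288211 ,  0.21184694,  0.20162559]), 'torque': array([-0.03151042,  0.01258428,  0.00632713]), 'gripper_width': 0.9983038361702455}
side {'fx': 366.15255690328297, 'fy': 366.15255690328297, 'cx': 324.760284819254, 'cy': 191.66151921634338, 'k1': -0.06484838952834229, 'world_from_camera': array([[-8.10947104e-01,  3.86888520e-01, -4.38955656e-01,
         7.99765251e+01],
       [-5.84828139e-01, -5.59612223e-01,  5.87205422e-01,
         5.83184376e+02],
       [-1.84619140e-02,  7.32906155e-01,  6.80079205
[... 418 characters left out ...]
        -1.39111142e+01],
       [ 1.31317322e-02,  1.32537624e-01,  9.91090983e-01,
         1.19111117e+03],
       [ 0.00000000e+00,  0.00000000e+00,  0.00000000e+00,
         1.00000000e+00]])}
wrist {'fx': 323.97092832867276, 'fy': 323.97092832867276, 'cx': 327.83081673781055, 'cy': 200.29957593724723, 'k1': -0.035453056707899146, 'world_from_camera': array([[ 3.81393882e-01,  8.82893194e-01,  2.73931222e-01,
         3.17034804e+02],
       [-9.24411627e-01,  3.64699523e-01,  1.11612734e-01,
        -5.70836655e+02],
       [-1.36046282e-03, -2.95793621e-01,  9.55250901e-01,
         3.72064910e+02],
       [ 0.00000000e+00,  0.00000000e+00,  0.00000000e+00,
         1.00000000e+00]])}
```

View pics/side0.png

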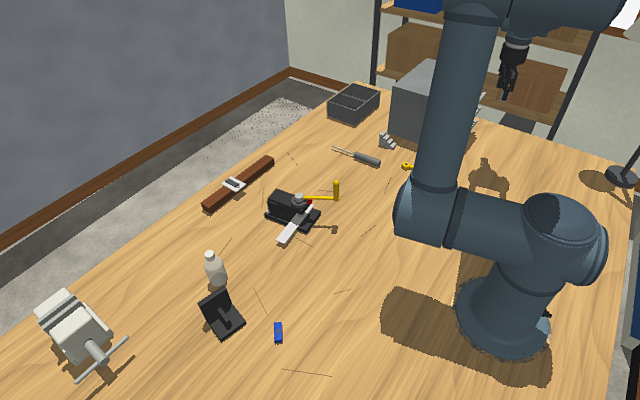

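View pics/top0.png

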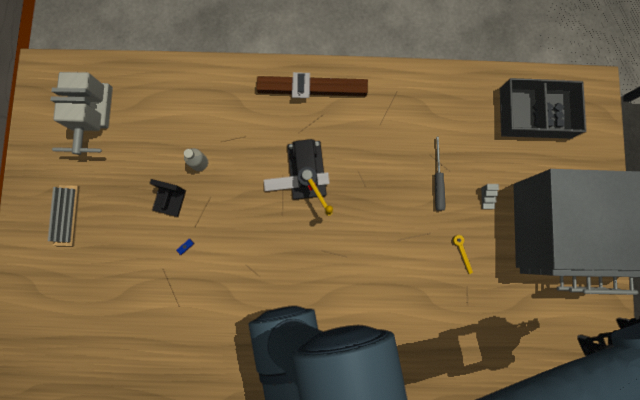

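The clamp is around (306,174) in the top view with the grip ball at (328,210). In the side view the grip is at (336,187). Next I'll zoom in and measure.

```bash
cat > h.py <<'E'
import numpy as np,cv2
from scipy.optimize import least_squares
def ray(c,u,v):
    K=np.array([[c['fx'],0,c['cx']],[0,c['fy'],c['cy']],[0,0,1.]])
    p=cv2.undistortPoints(np.array([[[u,v]]],float),K,np.array([c['k1'],0,0,0.]),).ravel()
    T=c['world_from_camera'];d=T[:3,:3]@np.array([p[0],-p[1],-1]);return T[:3,3],d
def plane(c,u,v,z):
    o,d=ray(c,u,v);return o+d*(z-o[2])/d[2]
def proj(c,P):
    T=c['world_from_camera'];q=T[:3,:3].T@(np.asarray(P,float)-T[:3,3]);x,y=q[0]/-q[2],-q[1]/-q[2];f=1+c['k1']*(x*x+y*y)
    return c['fx']*x*f+c['cx'],c['fy']*y*f+c['cy']
def tri(*os):
    A=[];b=[]
    for o,d in os:
        d=d/np.linalg.norm(d);M=np.eye(3)-np.outer(d,d);A.append(M);b.append(M@o)
    return np.linalg.lstsq(np.vstack(A),np.hstack(b),rcond=None)[0]
def blobs(img,lo,hi,amin=4):
    m=cv2.inRange(cv2.cvtColor(img,cv2.COLOR_BGR2HSV),lo,hi)
    n,l,s,ce=cv2.connectedComponentsWithStats(m)
    return m,[(s[i].tolist(),ce[i].round(1).tolist()) for i in range(1,n) if s[i][4]>=amin]
E
python3 - <<'E'
from station import *
from h import *
for n,(x,y,w,h) in dict(side=(250,160,110,100),top=(250,130,110,100)).items():
    im=cv2.imread(f'pics/{n}0.png');k=im[y:y+h,x:x+w]
    cv2.imwrite(f'pics/{n}z.png',cv2.resize(k,None,fx=6,fy=6,interpolation=cv2.INTER_NEAREST)[:600,:800])
    print(n,'Y',blobs(im,(20,150,60),(32,255,255))[1]);print('R',blobs(im,(0,200,80),(6,255,255))[1])
E
```

```text
side Y [([402, 162, 12, 8, 62], [406.5, 165.6]), ([303, 180, 37, 22, 221], [327.2, 193.7])]
R [([307, 199, 5, 5, 17], [309.2, 201.1])]
top Y [([308, 179, 26, 37, 222], [321.3, 198.7]), ([452, 235, 22, 40, 267], [462.6, 251.9])]
R [([308, 186, 4, 4, 9], [309.6, 187.2])]
```

View pics/sidez.png

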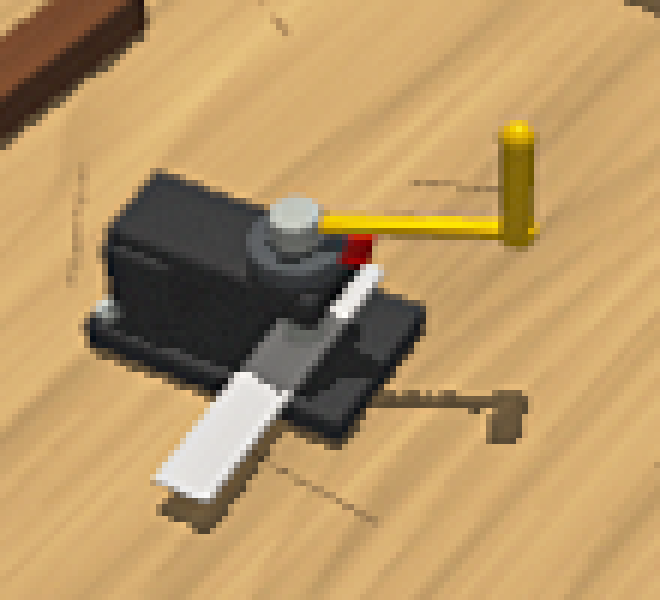

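View pics/topz.png

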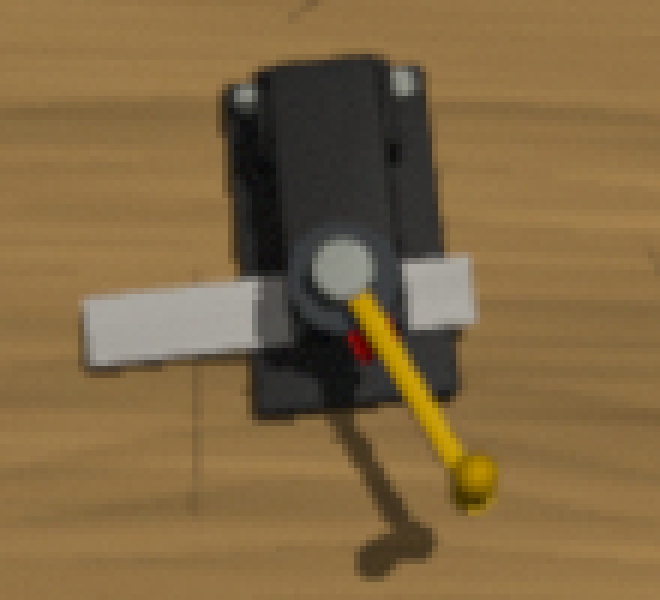

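```bash
python3 - <<'E'
from station import *
from h import *
s,t=calibration('side'),calibration('top')
cap=tri(ray(s,298.7,194.0),ray(t,306.7,173.7));ball=tri(ray(s,335.7,181.7),ray(t,328.7,209.2))
print('cap',cap,'ball',ball, 'dist',np.linalg.norm((ball-cap)[:2]))
print('collar side/top z81',plane(s,298.7,201.5,81),plane(t,306.9,175.5,81))
print('ball@148',plane(s,335.7,181.7,148),plane(t,328.7,209.2,148))
print('red outer', plane(t,310.5,189.3,75))
print('red side', plane(s,311,201,75))
E
```

```text
cap [590.8262645   22.01173618  99.91224777] ball [500.00441368 -32.4801698  151.90068291] dist 105.91494892145877
collar side/top z81 [585.59727823  31.57833106  81.        ] [589.36281244  21.63427749  81.        ]
ball@148 [504.28284652 -35.34564513 148.        ] [498.7718564  -33.50512102 148.        ]
red outer [555.77630506  11.75566916  75.        ]
red side [562.02020808   5.28864511  75.        ]
```

Emit:
step_arm(targets=[{"gripper": 0.04, "dp": [-0.0267, -0.0281, 0], "delta_rot": [0, 0, 0]}, {"gripper": 0.04, "dp": [-0.0267, -0.0281, 0], "delta_rot": [0, 0, 0]}, {"gripper": 0.04, "dp": [-0.0267, -0.0281, 0], "delta_rot": [0, 0, 0]}, {"gripper": 0.04, "dp": [-0.0267, -0.0281, 0], "delta_rot": [0, 0, 0]}, {"gripper": 0.04, "dp": [-0.0267, -0.0281, 0], "delta_rot": [0, 0, 0]}, {"gripper": 0.04, "dp": [-0.0267, -0.0281, 0], "delta_rot": [0, 0, 0]}, {"gripper": 0.04, "dp": [-0.0267, -0.0281, 0], "delta_rot": [0, 0, 0]}, {"gripper": 0.04, "dp": [-0.0267, -0.0281, 0], "delta_rot": [0, 0, 0]}])

```text
t: 0.82
eef_pos: [374.6, -315.6, 303.6]
eef_rot: [-0.0, 0.831, -0.556, -0.0]
contact_force: [1.5, -0.0, 1.0]
gripper_width: 0.469
```

Emit:
step_arm(targets=[{"gripper": 0.04, "dp": [-0.0267, -0.0281, 0], "delta_rot": [0, 0, 0]}, {"gripper": 0.04, "dp": [-0.0267, -0.0281, 0], "delta_rot": [0, 0, 0]}, {"gripper": 0.04, "dp": [-0.0267, -0.0281, 0], "delta_rot": [0, 0, 0]}, {"gripper": 0.04, "dp": [-0.0267, -0.0281, 0], "delta_rot": [0, 0, 0]}, {"gripper": 0.04, "dp": [-0.0267, -0.0281, 0], "delta_rot": [0, 0, 0]}, {"gripper": 0.04, "dp": [-0.0267, -0.0281, 0], "delta_rot": [0, 0, 0]}, {"gripper": 0.04, "dp": [-0.0267, -0.0281, 0], "delta_rot": [0, 0, 0]}, {"gripper": 0.04, "dp": [-0.0267, -0.0281, 0], "delta_rot": [0, 0, 0]}, {"gripper": 0.04, "dp": [0, 0, 0], "delta_rot": [0, 0, 0]}, {"gripper": 0.04, "dp": [0, 0, 0], "delta_rot": [0, 0, 0]}])

```text
t: 1.65
eef_pos: [500.8, -32.6, 303.6]
eef_rot: [0.0, 0.832, -0.554, -0.0]
contact_force: [-0.4, -0.7, 0.2]
gripper_width: 0.468
```

```bash
cat > look.py <<'E'
import sys
from station import *
from h import *
import pickle
n=sys.argv[1]
s=get_state();c=calibration('wrist');im=capture('wrist')
cv2.imwrite(f'pics/w{n}.png',im);pickle.dump((s,c),open(f'pics/w{n}.pkl','wb'))
print(s['t'],s['eef_pos'].round(1),s['eef_rot'].round(4),s['contact_force'].round(2),s['torque'].round(3),s['gripper_width'])
print('Y',blobs(im,(20,150,60),(32,255,255),10)[1]);print('R',blobs(im,(0,200,60),(6,255,255),5)[1])
E
python3 look.py 1
```

```text
1.65 [500.8 -32.6 303.6] [ 2.000e-04  8.323e-01 -5.543e-01 -3.000e-04] [-0.41 -0.7   0.15] [-0.004 -0.003  0.021] 0.4676239897994318
Y [([310, 112, 3, 12, 13], [310.6, 117.5]), ([312, 125, 12, 56, 79], [317.1, 154.5]), ([323, 133, 2, 10, 10], [323.5, 137.5]), ([327, 157, 2, 11, 11], [327.5, 162.0]), ([534, 295, 26, 50, 428], [545.3, 317.4])]
R []
```

View pics/w1.png

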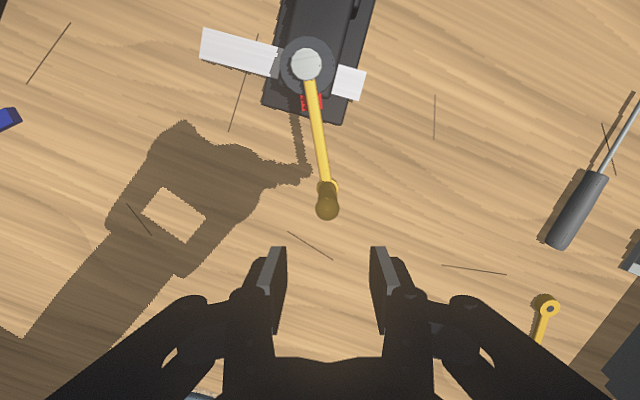

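The wrist view shows the screw cap at (306,64), the red tab near (311,102) under the bar, and the ball at (327,207). Zooming in on the tab.

```bash
python3 - <<'E'
from h import *
im=cv2.imread('pics/w1.png');k=im[35:135,260:360]
cv2.imwrite('pics/w1z.png',cv2.resize(k,None,fx=6,fy=6,interpolation=cv2.INTER_NEAREST))
E
```

```text
(no output)
```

View pics/w1z.png

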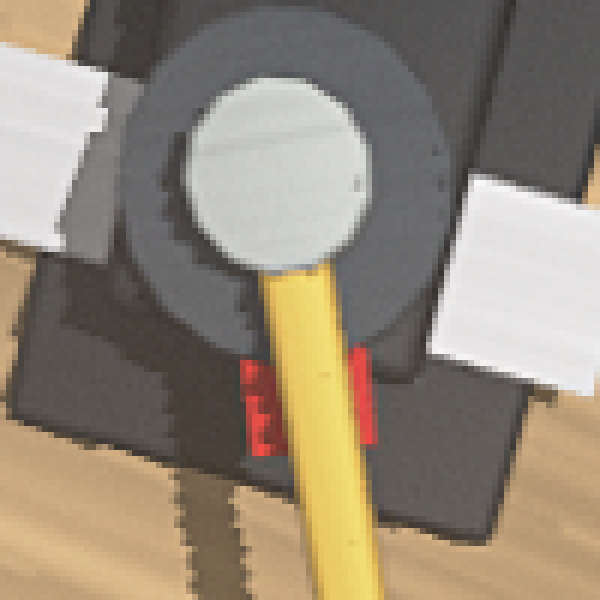

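```bash
python3 - <<'E'
from h import *
import pickle
s,c=pickle.load(open('pics/w1.pkl','rb'))
def P(X,Y,z): return plane(c,260+X/6-.45,35+Y/6-.45,z)
a=P(253,457,81);b=P(376,444,81);m=(a+b)/2;col=P(288,185,81);cap=P(280,173,100);ball=plane(c,327,205,148)
print('tab w',np.linalg.norm(a-b),m,'collar',col,'cap',cap,'ball',ball)
for o in(col,cap):
    ang=lambda q:np.arctan2(q[1]-o[1],q[0]-o[0])%6.283
    print('r',np.hypot(*(m-o)[:2]),'tab',ang(m),'ball',ang(ball),np.hypot(*(ball-o)[:2]),'lever',ang(ball)-ang(m))
e=P(246,362,81);f=P(364,350,81);d=(a-e)+(b-f);print('tab sides dir',np.arctan2(d[1],d[0])%6.283)
d=b-a;print('tab end normal',(np.arctan2(d[1],d[0])-np.pi/2)%6.283, (np.arctan2(d[1],d[0])+np.pi/2)%6.283)
o=cap; l=P(300,268,95);l2=P(347,560,95);d=l2-l;print('bar dir',np.arctan2(d[1],d[0])%6.283)
E
```

```text
tab w 17.938061324520962 [556.80514765   7.08246376  81.        ] collar [588.80343433  23.92092759  81.        ] cap [588.51575601  23.70185718 100.        ] ball [501.63068425 -30.24363259 148.        ]
r 36.15832151749057 tab 3.625818225855872 ball 3.6973757482398675 102.62985889016323 lever 0.07155752238399549
r 35.8017725879285 tab 3.624145175318123 ball 3.6970408570488136 102.26989567254101 lever 0.0728956817306905
tab sides dir 3.6266433388744534
tab end normal 3.6376240693460433 0.49621672293583585
bar dir 3.6902172417056143
```

Emit:
step_arm(targets=[{"gripper": 0.04, "dp": [-0.0014, 0.0008, 0], "delta_rot": [0, 0, -4.5]}, {"gripper": 0.04, "dp": [0, 0, 0.02], "delta_rot": [0, 0, -4.5]}, {"gripper": 0.04, "dp": [0, 0, 0.02], "delta_rot": [0, 0, 0]}, {"gripper": 0.04, "dp": [0, 0, 0], "delta_rot": [0, 0, 0]}, {"gripper": 0.04, "dp": [0, 0, 0], "delta_rot": [0, 0, 0]}])

```text
t: 2.12
eef_pos: [498.5, -34.3, 263.0]
eef_rot: [0.0, 0.872, -0.49, -0.001]
contact_force: [-0.8, -0.5, 0.3]
gripper_width: 0.466
```

```bash
python3 look.py 2; python3 - <<'E'
from station import *
from h import *
c=calibration('top');print(proj(c,get_state()['eef_pos']))
E
```

```text
2.1167 [498.5 -34.3 263. ] [ 4.000e-04  8.717e-01 -4.901e-01 -1.300e-03] [-0.81 -0.48  0.35] [ 0.03  -0.043 -0.023] 0.4663343356221819
Y [([332, 90, 1, 14, 14], [332.0, 96.5]), ([332, 106, 1, 75, 75], [332.0, 143.0]), ([320, 112, 5, 71, 93], [321.0, 149.6]), ([536, 339, 8, 5, 12], [539.3, 340.5]), ([541, 344, 10, 8, 22], [546.1, 347.7])]
R []
(np.float64(330.324030438725), np.float64(202.65137121891593))
```

View pics/w2.png

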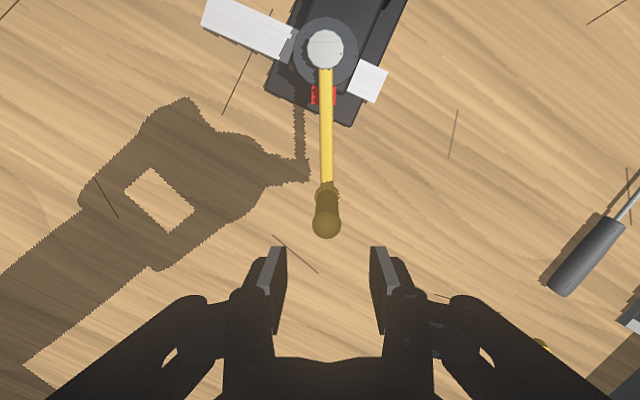

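Ball at (327,222), centred between the jaw tips (280/375). Rechecking the geometry from this view.

```bash
python3 - <<'E'
from h import *
from station import *
import pickle
s,c=pickle.load(open('pics/w2.pkl','rb'))
print(get_state()['eef_pos'],plane(c,327,223,148),'cap',plane(c,325.5,49,100))
im=cv2.imread('pics/w2.png')[20:120,270:370]
cv2.imwrite('pics/w2z.png',cv2.resize(im,None,fx=6,fy=6,interpolation=cv2.INTER_NEAREST))
E
```

```text
[499.20568077 -34.33413785 264.29869752] [500.4000724  -30.86509577 148.        ] cap [588.63557441  24.03983363 100.        ]
```

View pics/w2z.png

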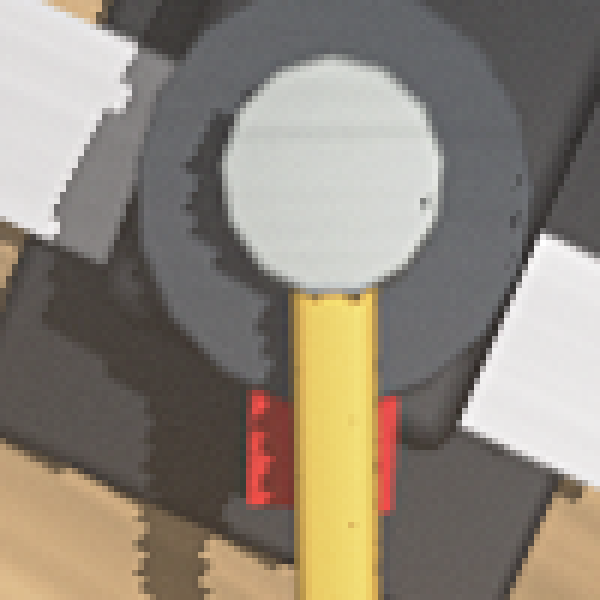

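Emit:
step_arm(targets=[{"gripper": 0.04, "dp": [-0.001, -0.0015, 0.02], "delta_rot": [0, 0, 0]}, {"gripper": 0.04, "dp": [0, 0, 0.02], "delta_rot": [0, 0, 0]}, {"gripper": 0.04, "dp": [0, 0, 0.015], "delta_rot": [0, 0, 0]}, {"gripper": 0.04, "dp": [0, 0, 0.015], "delta_rot": [0, 0, 0]}, {"gripper": 0.04, "dp": [0, 0, 0.013], "delta_rot": [0, 0, 0]}, {"gripper": 0.03, "dp": [0, 0, 0], "delta_rot": [0, 0, 0]}, {"gripper": 0.03, "dp": [0, 0, 0], "delta_rot": [0, 0, 0]}])

```text
t: 2.75
eef_pos: [500.5, -32.1, 181.8]
eef_rot: [-0.0, 0.872, -0.489, 0.0]
contact_force: [0.4, 0.1, 0.1]
gripper_width: 0.351
```

```bash
python3 look.py 3
```

```text
2.75 [500.5 -32.1 181.8] [-1.000e-04  8.721e-01 -4.893e-01  4.000e-04] [0.36 0.08 0.1 ] [-0.007 -0.014  0.007] 0.35090879342387127
Y [([335, 59, 1, 28, 28], [335.0, 72.5]), ([316, 111, 9, 107, 187], [317.8, 168.1]), ([335, 114, 1, 14, 14], [335.0, 120.5]), ([333, 129, 3, 96, 102], [334.9, 177.6])]
R []
```

View pics/w3.png

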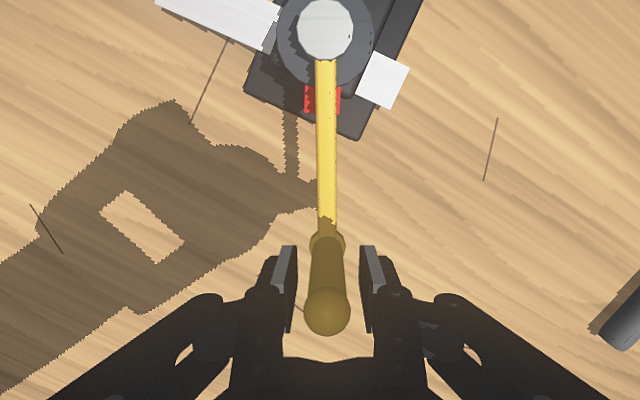

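Emit:
step_arm(targets=[{"gripper": 0.03, "dp": [-0.0018, 0, 0], "delta_rot": [0, 0, 1]}, {"gripper": 0.03, "dp": [-0.0037, -0.0001, 0], "delta_rot": [0, 0, 2]}, {"gripper": 0.03, "dp": [-0.0037, -0.0001, 0], "delta_rot": [0, 0, 2]}, {"gripper": 0.03, "dp": [-0.0037, 0, 0], "delta_rot": [0, 0, 2]}, {"gripper": 0.03, "dp": [-0.0037, -0.0001, 0], "delta_rot": [0, 0, 2]}, {"gripper": 0.03, "dp": [-0.0037, 0, 0], "delta_rot": [0, 0, 2]}, {"gripper": 0.03, "dp": [-0.0037, -0.0001, 0], "delta_rot": [0, 0, 2]}, {"gripper": 0.03, "dp": [-0.0037, -0.0001, 0], "delta_rot": [0, 0, 2]}, {"gripper": 0.03, "dp": [-0.0037, 0, 0], "delta_rot": [0, 0, 2]}, {"gripper": 0.03, "dp": [-0.0037, -0.0001, 0], "delta_rot": [0, 0, 2]}])

```text
t: 3.63
eef_pos: [487.7, 0.8, 182.4]
eef_rot: [-0.0, 0.779, -0.627, 0.001]
contact_force: [-0.4, -0.3, -0.1]
gripper_width: 0.355
```

```bash
cat > f.py <<'E'
from station import *
import numpy as np
s=get_state();p=s['eef_pos'];f=s['contact_force'];A=np.array([588.6,23.9])
r=p[:2]-A;th=np.arctan2(r[1],r[0])%(2*np.pi);u=r/np.hypot(*r);t=np.array([-u[1],u[0]])
q=s['eef_rot'];y=np.array([2*q[1]*q[2],2*q[2]**2-1])
print('t',s['t'],'pos',p.round(1),'tool ang-tab',round(th-3.627,4),'tool y ang',round(np.arctan2(y[1],y[0])%6.2832-3.627,4),'r',round(np.hypot(*r),1),'F ccw on tool',round(f[:2]@t,2),'rad',round(f[:2]@u,2),'z',round(f[2],2))
E
python3 f.py
```

```text
t 3.6333 pos [487.7   0.8 182.4] tool ang-tab -0.2601 tool y ang -0.2706 r 103.6 F ccw on tool 0.19 rad 0.46 z -0.13
```

Emit:
step_arm(targets=[{"gripper": 0.03, "dp": [-0.0018, 0, 0], "delta_rot": [0, 0, 1]}, {"gripper": 0.03, "dp": [-0.0018, 0, 0], "delta_rot": [0, 0, 1]}, {"gripper": 0.03, "dp": [-0.0014, 0, 0], "delta_rot": [0, 0, 0.8]}, {"gripper": 0.03, "dp": [-0.0009, 0, 0], "delta_rot": [0, 0, 0.5]}, {"gripper": 0.03, "dp": [-0.0009, 0, 0], "delta_rot": [0, 0, 0.5]}, {"gripper": 0.03, "dp": [0, 0, 0], "delta_rot": [0, 0, 0]}])

```text
t: 4.13
eef_pos: [485.8, 7.5, 181.0]
eef_rot: [-0.0, 0.758, -0.652, 0.0]
contact_force: [0.0, -0.9, -0.1]
gripper_width: 0.35
```

```bash
python3 f.py; python3 look.py 4
```

```text
t 4.1333 pos [485.8   7.5 181. ] tool ang-tab -0.3276 tool y ang -0.3348 r 104.1 F ccw on tool 0.85 rad 0.12 z -0.05
4.1333 [485.8   7.5 181. ] [-0.      0.7583 -0.6519  0.    ] [ 0.02 -0.86 -0.05] [ 0.005 -0.03   0.012] 0.3503185476422299
Y [([338, 65, 2, 9, 12], [338.7, 68.7]), ([339, 75, 2, 13, 14], [339.2, 81.3]), ([321, 96, 2, 9, 10], [321.9, 99.7]), ([340, 105, 3, 17, 20], [341.0, 113.6]), ([322, 106, 15, 132, 263], [327.2, 176.6]), ([341, 123, 8, 113, 196], [344.2, 179.0]), ([359, 326, 6, 6, 10], [361.5, 328.8])]
R []
```

View pics/w4.png

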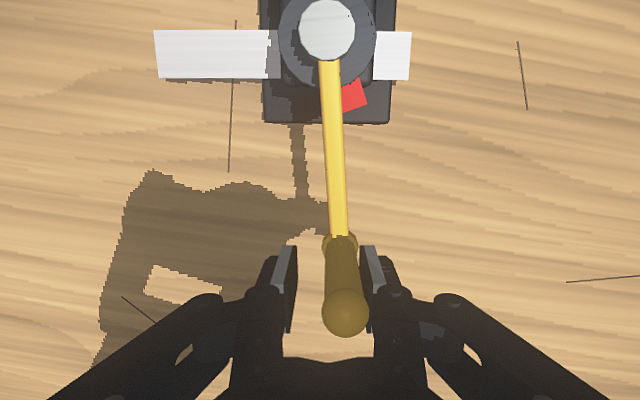

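Emit:
step_arm(targets=[{"gripper": 0.03, "dp": [-0.0006, 0, 0], "delta_rot": [0, 0, 0.3]}, {"gripper": 0.03, "dp": [-0.0006, 0, 0], "delta_rot": [0, 0, 0.3]}, {"gripper": 0.03, "dp": [-0.0006, 0, 0], "delta_rot": [0, 0, 0.3]}])

```text
t: 4.43
eef_pos: [485.5, 9.3, 180.9]
eef_rot: [0.0, 0.753, -0.658, -0.0]
contact_force: [0.3, -0.3, -0.7]
gripper_width: 0.35
```

```bash
python3 f.py
```

```text
t 4.4333 pos [485.5   9.3 180.9] tool ang-tab -0.3443 tool y ang -0.3508 r 104.1 F ccw on tool 0.39 rad -0.28 z -0.65
```

Emit:
step_arm(targets=[{"gripper": 0.03, "dp": [-0.0005, 0, 0], "delta_rot": [0, 0, 0.3]}, {"gripper": 0.03, "dp": [-0.0005, 0, 0], "delta_rot": [0, 0, 0.3]}])

```text
t: 4.6
eef_pos: [485.3, 10.3, 180.9]
eef_rot: [0.0, 0.75, -0.662, -0.0]
contact_force: [-0.2, -1.2, -0.2]
gripper_width: 0.35
```

```bash
python3 f.py
```

```text
t 4.6 pos [485.3  10.3 180.9] tool ang-tab -0.3544 tool y ang -0.3611 r 104.2 F ccw on tool 1.18 rad 0.36 z -0.18
```

Emit:
step_arm(targets=[{"gripper": 0.03, "dp": [-0.0005, 0, 0], "delta_rot": [0, 0, 0.3]}, {"gripper": 0.03, "dp": [-0.0005, 0, 0], "delta_rot": [0, 0, 0.3]}, {"gripper": 0.03, "dp": [-0.0005, 0, 0], "delta_rot": [0, 0, 0.3]}])

```text
t: 4.85
eef_pos: [485.1, 11.8, 180.9]
eef_rot: [0.0, 0.744, -0.668, -0.0]
contact_force: [-0.1, -0.8, 0.1]
gripper_width: 0.35
```

```bash
python3 f.py
```

```text
t 4.85 pos [485.1  11.8 180.9] tool ang-tab -0.3688 tool y ang -0.3769 r 104.2 F ccw on tool 0.84 rad 0.16 z 0.14
```

Emit:
step_arm(targets=[{"gripper": 0.03, "dp": [-0.0005, 0, 0], "delta_rot": [0, 0, 0.3]}, {"gripper": 0.03, "dp": [-0.0005, 0, 0], "delta_rot": [0, 0, 0.3]}, {"gripper": 0.03, "dp": [-0.0005, 0, 0], "delta_rot": [0, 0, 0.3]}])

```text
t: 5.1
eef_pos: [485.0, 13.3, 180.9]
eef_rot: [-0.0, 0.739, -0.674, 0.0]
contact_force: [0.2, -0.1, -0.5]
gripper_width: 0.355
```

```bash
python3 f.py
```

```text
t 5.1 pos [485.   13.3 180.9] tool ang-tab -0.3832 tool y ang -0.3926 r 104.1 F ccw on tool 0.09 rad -0.17 z -0.46
```

Emit:
step_arm(targets=[{"gripper": 0.03, "dp": [-0.0005, 0, 0], "delta_rot": [0, 0, 0.3]}, {"gripper": 0.03, "dp": [-0.0005, 0, 0], "delta_rot": [0, 0, 0.3]}, {"gripper": 0.03, "dp": [-0.0005, 0, 0], "delta_rot": [0, 0, 0.3]}])

```text
t: 5.35
eef_pos: [484.9, 14.8, 180.9]
eef_rot: [0.0, 0.734, -0.679, -0.0]
contact_force: [0.4, -0.3, -0.1]
gripper_width: 0.349
```

```bash
python3 f.py
```

```text
t 5.35 pos [484.9  14.8 180.9] tool ang-tab -0.3975 tool y ang -0.4083 r 104.1 F ccw on tool 0.36 rad -0.34 z -0.07
```

Emit:
step_arm(targets=[{"gripper": 0.03, "dp": [-0.0005, 0, 0], "delta_rot": [0, 0, 0.3]}, {"gripper": 0.03, "dp": [-0.0005, 0, 0], "delta_rot": [0, 0, 0.3]}, {"gripper": 0.03, "dp": [-0.0005, 0, 0], "delta_rot": [0, 0, 0.3]}])

```text
t: 5.6
eef_pos: [484.8, 16.2, 180.9]
eef_rot: [-0.0, 0.728, -0.685, 0.0]
contact_force: [1.0, -0.3, -0.7]
gripper_width: 0.353
```

```bash
python3 f.py
```

```text
t 5.6 pos [484.8  16.2 180.9] tool ang-tab -0.4118 tool y ang -0.424 r 104.1 F ccw on tool 0.36 rad -0.98 z -0.67
```

Emit:
step_arm(targets=[{"gripper": 0.03, "dp": [-0.0005, 0, 0], "delta_rot": [0, 0, 0.3]}, {"gripper": 0.03, "dp": [-0.0005, 0, 0], "delta_rot": [0, 0, 0.3]}, {"gripper": 0.03, "dp": [-0.0005, 0, 0], "delta_rot": [0, 0, 0.2]}])

```text
t: 5.85
eef_pos: [484.7, 17.8, 180.9]
eef_rot: [0.0, 0.724, -0.69, 0.0]
contact_force: [0.8, -0.8, -0.5]
gripper_width: 0.355
```

```bash
python3 f.py
```

```text
t 5.85 pos [484.7  17.8 180.9] tool ang-tab -0.4263 tool y ang -0.4378 r 104.1 F ccw on tool 0.8 rad -0.78 z -0.53
```

Emit:
step_arm(targets=[{"gripper": 0.03, "dp": [-0.0005, 0, 0], "delta_rot": [0, 0, 0.3]}, {"gripper": 0.03, "dp": [-0.0005, 0, 0], "delta_rot": [0, 0, 0.3]}, {"gripper": 0.03, "dp": [-0.0005, 0, 0], "delta_rot": [0, 0, 0.2]}])

```text
t: 6.1
eef_pos: [484.8, 18.9, 181.0]
eef_rot: [0.0, 0.719, -0.695, 0.0]
contact_force: [0.2, -4.6, -0.3]
gripper_width: 0.351
```

```bash
python3 f.py; python3 look.py 5
```

```text
t 6.1 pos [484.8  18.9 181. ] tool ang-tab -0.4372 tool y ang -0.4517 r 103.9 F ccw on tool 4.62 rad 0.05 z -0.26
6.1 [484.8  18.9 181. ] [ 2.000e-04  7.189e-01 -6.951e-01  5.000e-04] [ 0.17 -4.62 -0.26] [-0.517 -0.131  0.036] 0.35086058243680346
Y [([336, 59, 3, 28, 35], [337.3, 72.0]), ([320, 95, 30, 144, 583], [334.9, 178.0]), ([354, 327, 12, 9, 17], [359.8, 331.8])]
R []
```

View pics/w5.png

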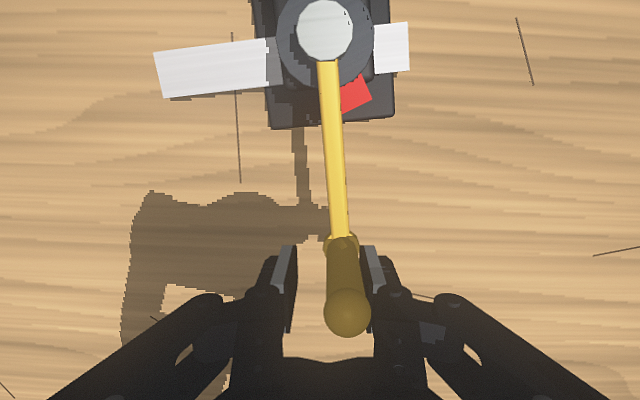

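Emit:
step_arm(targets=[{"gripper": 0.03, "dp": [-0.0003, 0, 0], "delta_rot": [0, 0, 0]}, {"gripper": 0.03, "dp": [-0.0003, 0, 0], "delta_rot": [0, 0, 0]}, {"gripper": 0.03, "dp": [0, 0, 0], "delta_rot": [0, 0, 0]}])

```text
t: 6.4
eef_pos: [484.7, 19.4, 181.0]
eef_rot: [0.0, 0.719, -0.695, 0.0]
contact_force: [0.9, -5.4, -0.6]
gripper_width: 0.353
```

```bash
python3 f.py
```

```text
t 6.4 pos [484.7  19.4 181. ] tool ang-tab -0.4422 tool y ang -0.4513 r 104.0 F ccw on tool 5.39 rad -0.64 z -0.64
```

Emit:
step_arm(targets=[{"gripper": 0.03, "dp": [-0.0003, 0, 0], "delta_rot": [0, 0, 0]}, {"gripper": 0.03, "dp": [-0.0003, 0, 0], "delta_rot": [0, 0, 0]}, {"gripper": 0.03, "dp": [0, 0, 0], "delta_rot": [0, 0, 0]}])

```text
t: 6.65
eef_pos: [484.7, 19.8, 181.0]
eef_rot: [0.0, 0.719, -0.695, 0.001]
contact_force: [-0.1, -6.5, -0.5]
gripper_width: 0.348
```

```bash
python3 f.py
```

```text
t 6.65 pos [484.7  19.8 181. ] tool ang-tab -0.4459 tool y ang -0.4512 r 104.0 F ccw on tool 6.51 rad 0.35 z -0.48
```

Emit:
step_arm(targets=[{"gripper": 0.03, "dp": [-0.0004, 0, 0], "delta_rot": [0, 0, 0]}, {"gripper": 0.03, "dp": [-0.0004, 0, 0], "delta_rot": [0, 0, 0]}, {"gripper": 0.03, "dp": [0, 0, 0], "delta_rot": [0, 0, 0]}, {"gripper": 0.03, "dp": [0, 0, 0], "delta_rot": [0, 0, 0]}])

```text
t: 6.98
eef_pos: [484.7, 20.3, 181.0]
eef_rot: [0.001, 0.719, -0.695, 0.001]
contact_force: [0.1, -7.8, -0.7]
gripper_width: 0.348
```

```bash
python3 f.py
```

```text
t 6.9833 pos [484.7  20.3 181. ] tool ang-tab -0.4503 tool y ang -0.4512 r 104.0 F ccw on tool 7.77 rad 0.2 z -0.72
```

Emit:
step_arm(targets=[{"gripper": 0.03, "dp": [-0.0004, 0, 0], "delta_rot": [0, 0, 0]}, {"gripper": 0.03, "dp": [-0.0004, 0, 0], "delta_rot": [0, 0, 0]}, {"gripper": 0.03, "dp": [-0.0002, 0, 0], "delta_rot": [0, 0, 0]}, {"gripper": 0.03, "dp": [0, 0, 0], "delta_rot": [0, 0, 0]}])

```text
t: 7.32
eef_pos: [484.6, 20.9, 181.0]
eef_rot: [0.001, 0.719, -0.695, 0.001]
contact_force: [-0.9, -10.5, -1.5]
gripper_width: 0.35
```

```bash
python3 f.py
```

```text
t 7.3167 pos [484.6  20.9 181. ] tool ang-tab -0.4565 tool y ang -0.451 r 104.0 F ccw on tool 10.47 rad 1.15 z -1.54
```

Emit:
step_arm(targets=[{"gripper": 0.03, "dp": [0, 0, 0], "delta_rot": [0, 0, 0]}, {"gripper": 0.03, "dp": [0, 0, 0], "delta_rot": [0, 0, 0]}])

```text
t: 7.48
eef_pos: [484.6, 20.9, 181.0]
eef_rot: [0.001, 0.719, -0.695, 0.001]
contact_force: [0.3, -10.2, -1.4]
gripper_width: 0.353
```

```bash
python3 f.py
```

```text
t 7.4833 pos [484.6  20.9 181. ] tool ang-tab -0.4561 tool y ang -0.4511 r 104.0 F ccw on tool 10.22 rad -0.05 z -1.44
```

Emit:
step_arm(targets=[{"gripper": 0.03, "dp": [0, 0, 0], "delta_rot": [0, 0, 0]}, {"gripper": 0.03, "dp": [0, 0, 0], "delta_rot": [0, 0, 0]}, {"gripper": 0.03, "dp": [0, 0, 0], "delta_rot": [0, 0, 0]}, {"gripper": 0.03, "dp": [0, 0, 0], "delta_rot": [0, 0, 0]}, {"gripper": 0.03, "dp": [0, 0, 0], "delta_rot": [0, 0, 0]}, {"gripper": 0.03, "dp": [0, 0, 0], "delta_rot": [0, 0, 0]}])

```text
t: 7.98
eef_pos: [484.6, 20.9, 181.0]
eef_rot: [0.001, 0.719, -0.695, 0.001]
contact_force: [-0.2, -10.5, 0.2]
gripper_width: 0.359
```

Emit:
step_arm(targets=[{"gripper": 0.03, "dp": [0, 0, 0], "delta_rot": [0, 0, 0]}, {"gripper": 0.03, "dp": [0, 0, 0], "delta_rot": [0, 0, 0]}, {"gripper": 0.03, "dp": [0, 0, 0], "delta_rot": [0, 0, 0]}, {"gripper": 0.03, "dp": [0, 0, 0], "delta_rot": [0, 0, 0]}, {"gripper": 0.03, "dp": [0, 0, 0], "delta_rot": [0, 0, 0]}, {"gripper": 0.03, "dp": [0, 0, 0], "delta_rot": [0, 0, 0]}])

```text
t: 8.48
eef_pos: [484.6, 20.9, 181.0]
eef_rot: [0.001, 0.719, -0.695, 0.001]
contact_force: [0.2, -9.9, -0.7]
gripper_width: 0.352
```

Emit:
step_arm(targets=[{"gripper": 0.03, "dp": [0, 0, 0], "delta_rot": [0, 0, 0]}, {"gripper": 0.03, "dp": [0, 0, 0], "delta_rot": [0, 0, 0]}, {"gripper": 0.03, "dp": [0, 0, 0], "delta_rot": [0, 0, 0]}, {"gripper": 0.03, "dp": [0, 0, 0], "delta_rot": [0, 0, 0]}, {"gripper": 0.03, "dp": [0, 0, 0], "delta_rot": [0, 0, 0]}, {"gripper": 0.03, "dp": [0, 0, 0], "delta_rot": [0, 0, 0]}])

```text
t: 8.98
eef_pos: [484.6, 20.8, 181.0]
eef_rot: [0.001, 0.719, -0.695, 0.001]
contact_force: [0.1, -9.9, -0.3]
gripper_width: 0.354
```

```bash
python3 f.py;python3 look.py 6
```

```text
t 8.9833 pos [484.6  20.8 181. ] tool ang-tab -0.4561 tool y ang -0.4511 r 104.0 F ccw on tool 9.88 rad 0.17 z -0.26
8.9833 [484.6  20.8 181. ] [ 0.0012  0.7191 -0.6949  0.0012] [ 0.12 -9.88 -0.26] [-1.454 -0.019  0.021] 0.3544838933493953
Y [([340, 59, 2, 12, 15], [340.3, 65.2]), ([341, 72, 2, 17, 20], [341.2, 80.8]), ([323, 92, 28, 148, 611], [336.6, 174.7]), ([356, 329, 11, 7, 12], [361.2, 332.2])]
R []
```

View pics/w6.png

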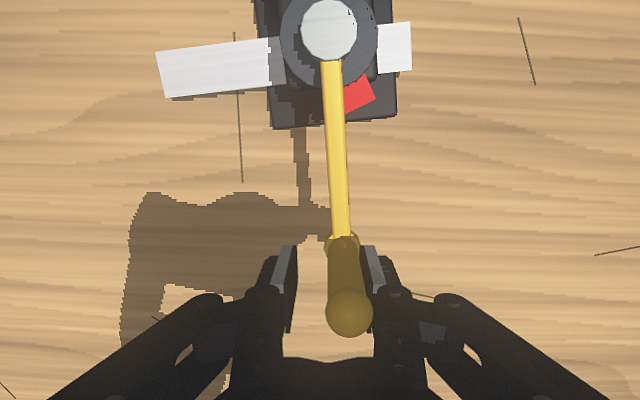

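Emit:
step_arm(targets=[{"gripper": 0.03, "dp": [0.0005, 0, 0], "delta_rot": [0, 0, 0]}, {"gripper": 0.03, "dp": [0.0008, 0, 0], "delta_rot": [0, 0, 0]}, {"gripper": 0.03, "dp": [0.001, 0, 0], "delta_rot": [0, 0, -0.5]}, {"gripper": 0.03, "dp": [0.001, 0, 0], "delta_rot": [0, 0, -0.5]}, {"gripper": 0.03, "dp": [0.001, 0, 0], "delta_rot": [0, 0, -1]}, {"gripper": 0.03, "dp": [0.0018, 0, 0], "delta_rot": [0, 0, -1]}, {"gripper": 0.03, "dp": [0.0018, 0, 0], "delta_rot": [0, 0, -1]}, {"gripper": 0.03, "dp": [0.0018, 0, 0], "delta_rot": [0, 0, -1]}, {"gripper": 0.03, "dp": [0.0018, 0, 0], "delta_rot": [0, 0, -1]}, {"gripper": 0.03, "dp": [0.0018, 0, 0], "delta_rot": [0, 0, -1]}])

```text
t: 9.87
eef_pos: [485.6, 9.0, 180.8]
eef_rot: [-0.0, 0.761, -0.649, -0.0]
contact_force: [-0.1, 0.1, -0.0]
gripper_width: 0.356
```

Emit:
step_arm(targets=[{"gripper": 0.03, "dp": [0.0018, 0, 0], "delta_rot": [0, 0, -1]}, {"gripper": 0.03, "dp": [0.0018, 0, 0], "delta_rot": [0, 0, -1]}, {"gripper": 0.03, "dp": [0.0018, 0, 0], "delta_rot": [0, 0, -1]}, {"gripper": 0.03, "dp": [0.0028, 0, 0], "delta_rot": [0, 0, -1.5]}, {"gripper": 0.03, "dp": [0.0028, -0.0001, 0], "delta_rot": [0, 0, -1.5]}, {"gripper": 0.03, "dp": [0.0028, 0, 0], "delta_rot": [0, 0, -1.5]}, {"gripper": 0.03, "dp": [0.0028, 0, 0], "delta_rot": [0, 0, -1.5]}, {"gripper": 0.03, "dp": [0.0028, -0.0001, 0], "delta_rot": [0, 0, -1.5]}, {"gripper": 0.03, "dp": [0.0028, 0, 0], "delta_rot": [0, 0, -1.5]}, {"gripper": 0.03, "dp": [0.0028, 0, 0], "delta_rot": [0, 0, -1.5]}])

```text
t: 10.7
eef_pos: [492.3, -15.2, 180.8]
eef_rot: [-0.0, 0.832, -0.555, -0.0]
contact_force: [0.5, 1.7, -0.3]
gripper_width: 0.346
```

```bash
python3 f.py
```

```text
t 10.7 pos [492.3 -15.2 180.8] tool ang-tab -0.0997 tool y ang -0.0915 r 104.0 F ccw on tool -1.38 rad -1.06 z -0.26
```

Emit:
step_arm(targets=[{"gripper": 0.03, "dp": [0.0028, -0.0001, 0], "delta_rot": [0, 0, -1.5]}, {"gripper": 0.03, "dp": [0.0028, 0, 0], "delta_rot": [0, 0, -1.5]}, {"gripper": 0.03, "dp": [0.0028, 0, 0], "delta_rot": [0, 0, -1.5]}, {"gripper": 0.03, "dp": [0.0028, -0.0001, 0], "delta_rot": [0, 0, -1.5]}, {"gripper": 0.03, "dp": [0.0028, 0, 0], "delta_rot": [0, 0, -1.5]}, {"gripper": 0.03, "dp": [0.0028, 0, 0], "delta_rot": [0, 0, -1.5]}, {"gripper": 0.03, "dp": [0.0028, -0.0001, 0], "delta_rot": [0, 0, -1.5]}, {"gripper": 0.03, "dp": [0.0028, 0, 0], "delta_rot": [0, 0, -1.5]}, {"gripper": 0.03, "dp": [0.0028, 0, 0], "delta_rot": [0, 0, -1.5]}, {"gripper": 0.03, "dp": [0.0028, 0, 0], "delta_rot": [0, 0, -1.5]}])

```text
t: 11.53
eef_pos: [506.1, -39.5, 180.8]
eef_rot: [0.0, 0.897, -0.442, -0.0]
contact_force: [-0.2, 0.7, 0.0]
gripper_width: 0.355
```

Emit:
step_arm(targets=[{"gripper": 0.03, "dp": [0.0018, 0, 0], "delta_rot": [0, 0, -1]}, {"gripper": 0.03, "dp": [0.0018, 0, 0], "delta_rot": [0, 0, -1]}, {"gripper": 0.03, "dp": [0.0018, 0, 0], "delta_rot": [0, 0, -1]}, {"gripper": 0.03, "dp": [0.0009, 0, 0], "delta_rot": [0, 0, -0.5]}, {"gripper": 0.03, "dp": [0.0009, 0, 0], "delta_rot": [0, 0, -0.5]}, {"gripper": 0.03, "dp": [0.0009, 0, 0], "delta_rot": [0, 0, -0.5]}])

```text
t: 12.03
eef_pos: [511.3, -45.6, 180.8]
eef_rot: [0.0, 0.914, -0.407, -0.0]
contact_force: [0.1, -0.1, 0.7]
gripper_width: 0.353
```

```bash
python3 f.py;python3 look.py 7
```

```text
t 12.0333 pos [511.3 -45.6 180.8] tool ang-tab 0.2467 tool y ang 0.2476 r 103.9 F ccw on tool 0.12 rad -0.03 z 0.67
12.0333 [511.3 -45.6 180.8] [ 0.000e+00  9.135e-01 -4.067e-01 -1.000e-04] [ 0.1  -0.07  0.67] [-0.056  0.108 -0.049] 0.35314201339644125
Y [([336, 75, 1, 13, 13], [336.0, 81.0]), ([335, 91, 1, 10, 10], [335.0, 95.5]), ([310, 113, 7, 94, 167], [312.7, 161.5]), ([333, 118, 2, 11, 12], [333.1, 122.6]), ([325, 130, 9, 79, 102], [329.6, 169.9])]
R []
```

View pics/w7.png

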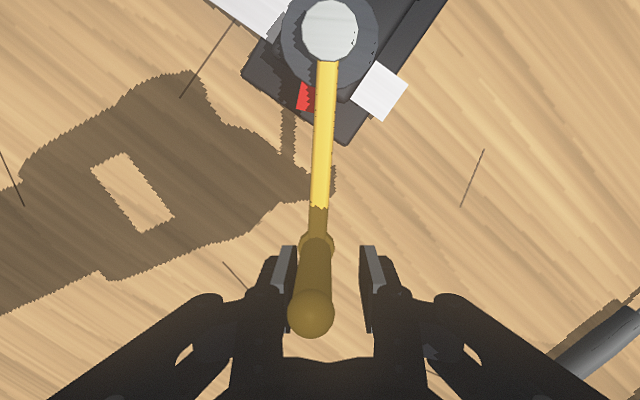

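Emit:
step_arm(targets=[{"gripper": 0.03, "dp": [0.0009, 0, 0], "delta_rot": [0, 0, -0.5]}, {"gripper": 0.03, "dp": [0.0009, 0, 0], "delta_rot": [0, 0, -0.5]}, {"gripper": 0.03, "dp": [0.0009, 0, 0], "delta_rot": [0, 0, -0.5]}, {"gripper": 0.03, "dp": [0.0009, 0, 0], "delta_rot": [0, 0, -0.5]}, {"gripper": 0.03, "dp": [0.0009, 0, 0], "delta_rot": [0, 0, -0.5]}, {"gripper": 0.03, "dp": [0.0009, 0, 0], "delta_rot": [0, 0, -0.5]}])

```text
t: 12.58
eef_pos: [515.1, -49.6, 180.9]
eef_rot: [0.0, 0.924, -0.383, -0.0]
contact_force: [-0.9, 0.4, 0.0]
gripper_width: 0.349
```

```bash
python3 f.py
```

```text
t 12.5833 pos [515.1 -49.6 180.9] tool ang-tab 0.2997 tool y ang 0.3 r 104.0 F ccw on tool -0.92 rad 0.29 z 0.0
```

Emit:
step_arm(targets=[{"gripper": 0.03, "dp": [0.0005, 0, 0], "delta_rot": [0, 0, -0.3]}, {"gripper": 0.03, "dp": [0.0005, 0, 0], "delta_rot": [0, 0, -0.3]}, {"gripper": 0.03, "dp": [0.0005, 0, 0], "delta_rot": [0, 0, -0.3]}, {"gripper": 0.03, "dp": [0.0005, 0, 0], "delta_rot": [0, 0, -0.3]}])

```text
t: 12.92
eef_pos: [516.5, -51.0, 180.9]
eef_rot: [-0.0, 0.928, -0.373, -0.0]
contact_force: [-0.6, -0.2, -0.2]
gripper_width: 0.35
```

```bash
python3 f.py
```

```text
t 12.9167 pos [516.5 -51.  180.9] tool ang-tab 0.3184 tool y ang 0.3206 r 104.0 F ccw on tool -0.29 rad 0.61 z -0.16
```

Emit:
step_arm(targets=[{"gripper": 0.03, "dp": [0.0005, 0, 0], "delta_rot": [0, 0, -0.3]}, {"gripper": 0.03, "dp": [0.0005, 0, 0], "delta_rot": [0, 0, -0.3]}, {"gripper": 0.03, "dp": [0.0005, 0, 0], "delta_rot": [0, 0, -0.3]}, {"gripper": 0.03, "dp": [0.0005, 0, 0], "delta_rot": [0, 0, -0.2]}])

```text
t: 13.25
eef_pos: [517.9, -52.3, 180.9]
eef_rot: [-0.0, 0.931, -0.364, -0.0]
contact_force: [-0.4, 0.3, -0.6]
gripper_width: 0.352
```

```bash
python3 f.py
```

```text
t 13.25 pos [517.9 -52.3 180.9] tool ang-tab 0.3376 tool y ang 0.3397 r 103.9 F ccw on tool -0.48 rad 0.08 z -0.58
```

Emit:
step_arm(targets=[{"gripper": 0.03, "dp": [0.0005, 0, 0], "delta_rot": [0, 0, -0.3]}, {"gripper": 0.03, "dp": [0.0005, 0, 0], "delta_rot": [0, 0, -0.3]}, {"gripper": 0.03, "dp": [0.0005, 0, 0], "delta_rot": [0, 0, -0.2]}])

```text
t: 13.5
eef_pos: [519.0, -53.3, 180.9]
eef_rot: [-0.0, 0.934, -0.358, 0.0]
contact_force: [-0.3, 0.4, -0.5]
gripper_width: 0.36
```

```bash
python3 f.py
```

```text
t 13.5 pos [519.  -53.3 180.9] tool ang-tab 0.3524 tool y ang 0.3537 r 103.9 F ccw on tool -0.48 rad -0.08 z -0.5
```

Emit:
step_arm(targets=[{"gripper": 0.03, "dp": [0.0005, 0, 0], "delta_rot": [0, 0, -0.3]}, {"gripper": 0.03, "dp": [0.0005, 0, 0], "delta_rot": [0, 0, -0.3]}, {"gripper": 0.03, "dp": [0.0005, 0, 0], "delta_rot": [0, 0, -0.2]}])

```text
t: 13.75
eef_pos: [520.1, -54.3, 180.9]
eef_rot: [0.0, 0.936, -0.351, -0.0]
contact_force: [-0.5, 0.0, -0.5]
gripper_width: 0.349
```

```bash
python3 f.py
```

```text
t 13.75 pos [520.1 -54.3 180.9] tool ang-tab 0.3665 tool y ang 0.3677 r 103.9 F ccw on tool -0.38 rad 0.33 z -0.49
```

Emit:
step_arm(targets=[{"gripper": 0.03, "dp": [0.0005, 0, 0], "delta_rot": [0, 0, -0.3]}, {"gripper": 0.03, "dp": [0.0005, 0, 0], "delta_rot": [0, 0, -0.3]}, {"gripper": 0.03, "dp": [0.0005, 0, 0], "delta_rot": [0, 0, -0.2]}])

```text
t: 14.0
eef_pos: [521.3, -55.3, 180.9]
eef_rot: [0.0, 0.939, -0.345, 0.0]
contact_force: [0.1, 0.3, -1.4]
gripper_width: 0.351
```

```bash
python3 f.py
```

```text
t 14.0 pos [521.3 -55.3 180.9] tool ang-tab 0.3811 tool y ang 0.3816 r 104.0 F ccw on tool -0.15 rad -0.27 z -1.38
```

Emit:
step_arm(targets=[{"gripper": 0.03, "dp": [0.0005, 0, 0], "delta_rot": [0, 0, -0.3]}, {"gripper": 0.03, "dp": [0.0005, 0, 0], "delta_rot": [0, 0, -0.3]}, {"gripper": 0.03, "dp": [0.0005, 0, 0], "delta_rot": [0, 0, -0.2]}])

```text
t: 14.25
eef_pos: [522.2, -56.1, 180.8]
eef_rot: [-0.0, 0.941, -0.338, -0.0]
contact_force: [-1.5, 2.0, 0.3]
gripper_width: 0.355
```

```bash
python3 f.py
```

```text
t 14.25 pos [522.2 -56.1 180.8] tool ang-tab 0.3927 tool y ang 0.3955 r 104.0 F ccw on tool -2.45 rad -0.55 z 0.34
```

Emit:
step_arm(targets=[{"gripper": 0.03, "dp": [0.0004, 0, 0], "delta_rot": [0, 0, 0]}, {"gripper": 0.03, "dp": [0.0004, 0, 0], "delta_rot": [0, 0, 0]}, {"gripper": 0.03, "dp": [0.0004, 0, 0], "delta_rot": [0, 0, 0]}, {"gripper": 0.03, "dp": [0.0004, 0, 0], "delta_rot": [0, 0, 0]}, {"gripper": 0.03, "dp": [0, 0, 0], "delta_rot": [0, 0, 0]}])

```text
t: 14.67
eef_pos: [523.1, -56.9, 180.6]
eef_rot: [-0.0, 0.941, -0.338, -0.001]
contact_force: [-3.7, 2.7, 2.0]
gripper_width: 0.35
```

```bash
python3 f.py
```

```text
t 14.6667 pos [523.1 -56.9 180.6] tool ang-tab 0.4043 tool y ang 0.3952 r 104.0 F ccw on tool -4.64 rad 0.22 z 2.05
```

Emit:
step_arm(targets=[{"gripper": 0.03, "dp": [0.0004, 0, 0], "delta_rot": [0, 0, 0]}, {"gripper": 0.03, "dp": [0.0004, 0, 0], "delta_rot": [0, 0, 0]}, {"gripper": 0.03, "dp": [0.0004, 0, 0], "delta_rot": [0, 0, 0]}, {"gripper": 0.03, "dp": [0.0004, 0, 0], "delta_rot": [0, 0, 0]}, {"gripper": 0.03, "dp": [0, 0, 0], "delta_rot": [0, 0, 0]}])

```text
t: 15.08
eef_pos: [523.8, -57.6, 180.5]
eef_rot: [-0.0, 0.941, -0.338, -0.002]
contact_force: [-7.9, 3.9, 3.5]
gripper_width: 0.349
```

```bash
python3 f.py
```

```text
t 15.0833 pos [523.8 -57.6 180.5] tool ang-tab 0.4131 tool y ang 0.3953 r 104.1 F ccw on tool -8.59 rad 1.83 z 3.47
```

Emit:
step_arm(targets=[{"gripper": 0.03, "dp": [0.0003, 0, 0], "delta_rot": [0, 0, 0]}, {"gripper": 0.03, "dp": [0.0003, 0, 0], "delta_rot": [0, 0, 0]}, {"gripper": 0.03, "dp": [0, 0, 0], "delta_rot": [0, 0, 0]}, {"gripper": 0.03, "dp": [0, 0, 0], "delta_rot": [0, 0, 0]}])

```text
t: 15.42
eef_pos: [524.0, -57.8, 180.5]
eef_rot: [-0.0, 0.941, -0.338, -0.003]
contact_force: [-8.3, 5.6, 5.2]
gripper_width: 0.353
```

```bash
python3 f.py
```

```text
t 15.4167 pos [524.  -57.8 180.5] tool ang-tab 0.4163 tool y ang 0.3954 r 104.1 F ccw on tool -9.96 rad 0.73 z 5.25
```

Emit:
step_arm(targets=[{"gripper": 0.03, "dp": [0, 0, 0], "delta_rot": [0, 0, 0]}, {"gripper": 0.03, "dp": [0, 0, 0], "delta_rot": [0, 0, 0]}, {"gripper": 0.03, "dp": [0, 0, 0], "delta_rot": [0, 0, 0]}])

```text
t: 15.67
eef_pos: [524.0, -57.8, 180.4]
eef_rot: [-0.0, 0.941, -0.338, -0.003]
contact_force: [-8.1, 5.3, 4.8]
gripper_width: 0.354
```

```bash
python3 f.py
```

```text
t 15.6667 pos [524.  -57.8 180.4] tool ang-tab 0.416 tool y ang 0.3954 r 104.2 F ccw on tool -9.67 rad 0.92 z 4.77
```

Emit:
step_arm(targets=[{"gripper": 0.03, "dp": [0.0001, 0, 0], "delta_rot": [0, 0, 0]}, {"gripper": 0.03, "dp": [0, 0, 0], "delta_rot": [0, 0, 0]}, {"gripper": 0.03, "dp": [0, 0, 0], "delta_rot": [0, 0, 0]}, {"gripper": 0.03, "dp": [0, 0, 0], "delta_rot": [0, 0, 0]}, {"gripper": 0.03, "dp": [0, 0, 0], "delta_rot": [0, 0, 0]}, {"gripper": 0.03, "dp": [0, 0, 0], "delta_rot": [0, 0, 0]}])

```text
t: 16.17
eef_pos: [524.0, -57.8, 180.4]
eef_rot: [-0.0, 0.941, -0.338, -0.003]
contact_force: [-9.9, 4.2, 5.8]
gripper_width: 0.35
```

Emit:
step_arm(targets=[{"gripper": 0.03, "dp": [0, 0, 0], "delta_rot": [0, 0, 0]}, {"gripper": 0.03, "dp": [0, 0, 0], "delta_rot": [0, 0, 0]}, {"gripper": 0.03, "dp": [0, 0, 0], "delta_rot": [0, 0, 0]}, {"gripper": 0.03, "dp": [0, 0, 0], "delta_rot": [0, 0, 0]}, {"gripper": 0.03, "dp": [0, 0, 0], "delta_rot": [0, 0, 0]}, {"gripper": 0.03, "dp": [0, 0, 0], "delta_rot": [0, 0, 0]}])

```text
t: 16.67
eef_pos: [524.0, -57.8, 180.4]
eef_rot: [-0.0, 0.941, -0.338, -0.003]
contact_force: [-8.9, 4.8, 5.1]
gripper_width: 0.349
```

Emit:
step_arm(targets=[{"gripper": 0.03, "dp": [0, 0, 0], "delta_rot": [0, 0, 0]}, {"gripper": 0.03, "dp": [0, 0, 0], "delta_rot": [0, 0, 0]}, {"gripper": 0.03, "dp": [0, 0, 0], "delta_rot": [0, 0, 0]}, {"gripper": 0.03, "dp": [0, 0, 0], "delta_rot": [0, 0, 0]}, {"gripper": 0.03, "dp": [0, 0, 0], "delta_rot": [0, 0, 0]}, {"gripper": 0.03, "dp": [0, 0, 0], "delta_rot": [0, 0, 0]}])

```text
t: 17.17
eef_pos: [524.0, -57.8, 180.4]
eef_rot: [-0.0, 0.941, -0.338, -0.003]
contact_force: [-9.5, 5.1, 5.5]
gripper_width: 0.347
```

```bash
python3 f.py;python3 look.py 8
```

```text
t 17.1667 pos [524.  -57.8 180.4] tool ang-tab 0.4167 tool y ang 0.3954 r 104.2 F ccw on tool -10.64 rad 1.89 z 5.45
17.1667 [524.  -57.8 180.4] [-3.000e-04  9.411e-01 -3.382e-01 -2.700e-03] [-9.52  5.11  5.45] [ 0.756  1.282 -0.009] 0.3466007548471385
Y [([333, 68, 1, 12, 12], [333.0, 73.5]), ([332, 84, 1, 12, 12], [332.0, 89.5]), ([309, 113, 7, 73, 122], [310.7, 149.4]), ([323, 118, 8, 83, 105], [327.4, 162.5]), ([290, 330, 7, 5, 11], [293.3, 332.1])]
R []
```

View pics/w8.png

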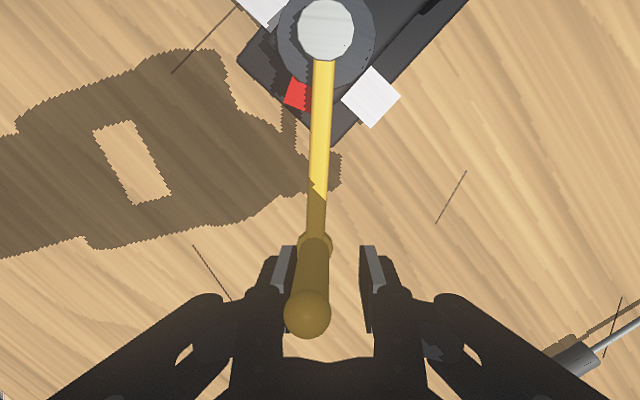

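Emit:
step_arm(targets=[{"gripper": 0.03, "dp": [-0.0005, 0, 0], "delta_rot": [0, 0, 0]}, {"gripper": 0.03, "dp": [-0.0008, 0, 0], "delta_rot": [0, 0, 0]}, {"gripper": 0.03, "dp": [-0.001, 0, 0], "delta_rot": [0, 0, 0.5]}, {"gripper": 0.03, "dp": [-0.001, 0, 0], "delta_rot": [0, 0, 0.5]}, {"gripper": 0.03, "dp": [-0.001, 0, 0], "delta_rot": [0, 0, 1]}, {"gripper": 0.03, "dp": [-0.0018, 0, 0], "delta_rot": [0, 0, 1]}, {"gripper": 0.03, "dp": [-0.0018, 0, 0], "delta_rot": [0, 0, 1]}, {"gripper": 0.03, "dp": [-0.0018, 0, 0], "delta_rot": [0, 0, 1]}, {"gripper": 0.03, "dp": [-0.0018, 0, 0], "delta_rot": [0, 0, 1]}, {"gripper": 0.03, "dp": [-0.0018, 0, 0], "delta_rot": [0, 0, 1]}])

```text
t: 18.05
eef_pos: [515.7, -49.8, 181.1]
eef_rot: [-0.0, 0.918, -0.396, 0.0]
contact_force: [-0.8, -0.7, 0.1]
gripper_width: 0.352
```

Emit:
step_arm(targets=[{"gripper": 0.03, "dp": [-0.0018, 0, 0], "delta_rot": [0, 0, 1]}, {"gripper": 0.03, "dp": [-0.0018, 0, 0], "delta_rot": [0, 0, 1]}, {"gripper": 0.03, "dp": [-0.0018, 0, 0], "delta_rot": [0, 0, 1]}, {"gripper": 0.03, "dp": [-0.0028, 0, 0], "delta_rot": [0, 0, 1.5]}, {"gripper": 0.03, "dp": [-0.0028, -0.0001, 0], "delta_rot": [0, 0, 1.5]}, {"gripper": 0.03, "dp": [-0.0028, 0, 0], "delta_rot": [0, 0, 1.5]}, {"gripper": 0.03, "dp": [-0.0028, 0, 0], "delta_rot": [0, 0, 1.5]}, {"gripper": 0.03, "dp": [-0.0018, 0, 0], "delta_rot": [0, 0, 1]}, {"gripper": 0.03, "dp": [-0.0018, 0, 0], "delta_rot": [0, 0, 1]}, {"gripper": 0.03, "dp": [-0.0018, 0, 0], "delta_rot": [0, 0, 1]}])

```text
t: 18.88
eef_pos: [502.0, -32.3, 180.9]
eef_rot: [0.0, 0.872, -0.49, 0.0]
contact_force: [0.3, -1.0, -0.1]
gripper_width: 0.35
```

```bash
python3 f.py
```

```text
t 18.8833 pos [502.  -32.3 180.9] tool ang-tab 0.0908 tool y ang 0.0619 r 103.2 F ccw on tool 1.03 rad 0.34 z -0.14
```

Emit:
step_arm(targets=[{"gripper": 0.03, "dp": [-0.0018, 0, 0], "delta_rot": [0, 0, 0.9]}, {"gripper": 0.03, "dp": [-0.0018, 0, 0], "delta_rot": [0, 0, 0.9]}, {"gripper": 0.03, "dp": [-0.0018, 0, 0], "delta_rot": [0, 0, 0.9]}, {"gripper": 0.03, "dp": [-0.0018, 0, 0], "delta_rot": [0, 0, 0.9]}, {"gripper": 0.03, "dp": [-0.0018, 0, 0], "delta_rot": [0, 0, 0.9]}, {"gripper": 0.03, "dp": [-0.0018, 0, 0], "delta_rot": [0, 0, 0.9]}, {"gripper": 0.03, "dp": [-0.001, 0, 0], "delta_rot": [0, 0, 0.6]}, {"gripper": 0.03, "dp": [0, 0, 0], "delta_rot": [0, 0, 0]}, {"gripper": 0.03, "dp": [0, 0, 0], "delta_rot": [0, 0, 0]}])

```text
t: 19.63
eef_pos: [496.4, -22.0, 180.9]
eef_rot: [-0.0, 0.846, -0.534, -0.0]
contact_force: [0.4, -0.9, -0.4]
gripper_width: 0.349
```

```bash
python3 f.py; python3 look.py 9;  python3 - <<'E'
from h import *
im=cv2.imread('pics/w9.png')[10:130,270:390]
cv2.imwrite('pics/w9z.png',cv2.resize(im,None,fx=5,fy=5,interpolation=cv2.INTER_NEAREST))
E
```

```text
t 19.6333 pos [496.4 -22.  180.9] tool ang-tab -0.0235 tool y ang -0.0412 r 103.0 F ccw on tool 0.99 rad 0.07 z -0.41
19.6333 [496.4 -22.  180.9] [-1.000e-04  8.455e-01 -5.340e-01 -0.000e+00] [ 0.37 -0.92 -0.41] [-0.031 -0.035  0.021] 0.34945159761012196
Y [([337, 65, 1, 13, 13], [337.0, 71.0]), ([340, 114, 3, 42, 48], [340.9, 135.7]), ([321, 116, 13, 111, 186], [325.7, 172.0]), ([342, 157, 2, 21, 26], [342.7, 166.3]), ([344, 188, 3, 43, 50], [345.1, 208.4]), ([355, 330, 9, 7, 11], [359.5, 333.0]), ([603, 374, 36, 26, 381], [623.7, 388.5]), ([609, 383, 7, 6, 12], [612.2, 385.4]), ([604, 390, 7, 5, 13], [607.0, 392.2])]
R []
```

View pics/w9z.png

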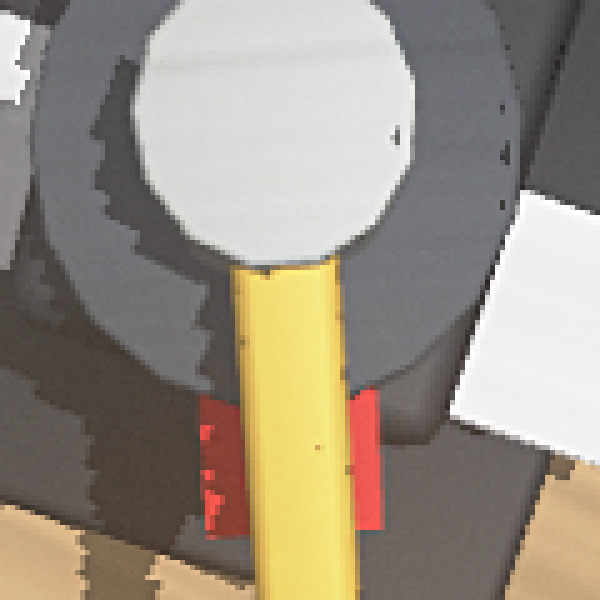

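View pics/w9.png

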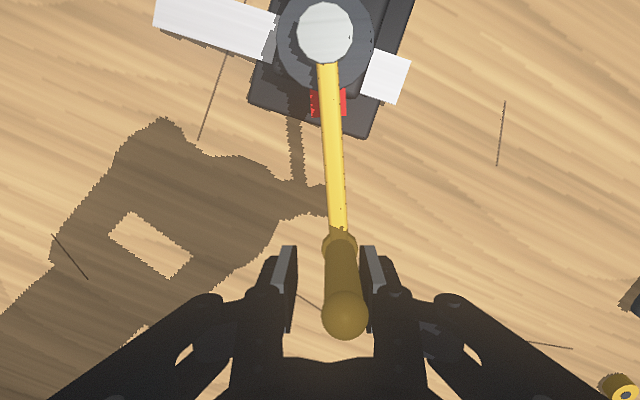

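```bash
cat > meas.py <<'E'
import sys,pickle
from h import *
n,r0,r1=sys.argv[1],int(sys.argv[2]),int(sys.argv[3]); x0,y0,f=[float(v) for v in sys.argv[4:7]]
C=[tuple(map(float,a.split(','))) for a in sys.argv[7:9]]
s,c=pickle.load(open(f'pics/w{n}.pkl','rb'));im=cv2.imread(f'pics/w{n}.png')
m=cv2.inRange(cv2.cvtColor(im,cv2.COLOR_BGR2HSV),(18,90,60),(32,255,255))
L=[];
for r in range(r0,r1):
    xs=np.where(m[r,280:380])[0]+280
    L.append(((plane(c,xs.min()-.5,r,95)+plane(c,xs.max()+.5,r,95))/2))
L=np.array(L);vx,vy,px,py=cv2.fitLine(L[:,:2].astype(np.float32),cv2.DIST_HUBER,0,.01,.01).ravel()
a=np.arctan2(vy,vx)%np.pi+np.pi
A=np.array([588.6,23.9]);print('bar ang',a,'offset of axis from line',(A-[px,py])@[-vy,vx])
if C:
    P=[plane(c,x0+X/f-.45,y0+Y/f-.45,81) for X,Y in C]
    mid=(P[0]+P[1])/2;d=mid[:2]-A;t=np.arctan2(d[1],d[0])%6.2832;e=P[1]-P[0]
    print('tab w',np.linalg.norm(e),'mid',mid,'ang',t,'normal',np.arctan2(e[1],e[0])%np.pi+np.pi/2,'r',np.hypot(*d))
    q=(mid[:2]-[px,py])@[-vy,vx];print('tab end mid vs bar line (ccw +) mm',q,'lever ang ~',-q/36)
E
python3 meas.py 9 75 225 270 10 5 205,540 384,528
python3 meas.py 1 85 175 260 35 6 253,457 376,444
python3 meas.py 2 75 180 270 20 6 248,510 396,514
```

```text
bar ang 3.6147213 offset of axis from line 0.2623719338227724
tab w 18.17031641503198 mid [556.74383205   7.67074004  81.        ] ang 3.6127897132613436 normal 3.6505282931089513 r 35.75198337021772
tab end mid vs bar line (ccw +) mm 0.33194786449616903 lever ang ~ -0.009220774013782473
bar ang 3.6425135 offset of axis from line 1.459667475695293
tab w 17.938061324520962 mid [556.80514765   7.08246376  81.        ] ang 3.6281372098671727 normal 3.637809376525629 r 35.96862745989869
tab end mid vs bar line (ccw +) mm 1.9772691318543025 lever ang ~ -0.054924142551508404
bar ang 3.579206 offset of axis from line 2.2887489754692485
tab w 18.38475547618786 mid [556.9545674    7.05815627  81.        ] ang 3.6306854629048395 normal 3.661135167872718 r 35.84802790828765
tab end mid vs bar line (ccw +) mm 0.44464697080564664 lever ang ~ -0.012351304744601296
```

```bash
python3 - <<'E'
from h import *
for n,r in(('1',130),('2',130),('9',130),('9',200)):
    im=cv2.imread(f'pics/w{n}.png');h=cv2.cvtColor(im,cv2.COLOR_BGR2HSV)
    print(n,r,[tuple(map(int,h[r,x])) for x in range(304 if n=='1' else 314,350,1)])
E
```

```text
1 130 [(17, 97, 197), (17, 95, 196), (16, 94, 195), (16, 95, 194), (17, 98, 193), (16, 95, 195), (17, 89, 193), (18, 100, 161), (20, 144, 181), (21, 151, 224), (23, 147, 233), (23, 145, 234), (23, 144, 234), (23, 144, 235), (24, 140, 237), (24, 137, 239), (25, 131, 241), (24, 138, 240), (22, 151, 230), (19, 132, 191), (16, 96, 196), (17, 95, 202), (16, 93, 200), (17, 94, 199), (16, 94, 198), (17, 95, 194), (17, 94, 193), (17, 93, 190), (17, 94, 188), (17, 93, 187), (16, 95, 183), (17, 96, 185), (17, 95, 188), (17, 92, 193), (17, 95, 193), (16, 93, 195), (16, 95, 195), (17, 96, 191), (17, 95, 190), (17, 93, 189), (17, 95, 191), (17, 93, 192), (16, 94, 190), (17, 95, 191), (16, 96, 193), (17, 94, 193)]
2 130 [(16, 94, 201), (17, 97, 198), (16, 97, 197), (17, 95, 196), (16, 91, 199), (18, 107, 157), (20, 150, 180), (21, 151, 225), (23, 144, 235), (24, 144, 235), (23, 143, 236), (24, 141, 237), (24, 141, 237), (24, 138, 238), (25, 137, 239), (25, 133, 241), (25, 133, 242), (23, 145, 236), (21, 158, 215), (17, 108, 196), (16, 89, 197), (16, 94, 197), (17, 95, 194), (17, 92, 191), (17, 95,
[... 607 characters left out ...]
, 152, 205), (16, 77, 120), (8, 27, 104), (12, 30, 109), (13, 37, 111), (13, 35, 115), (10, 34, 114), (14, 35, 109), (11, 32, 111)]
9 200 [(17, 96, 135), (16, 94, 135), (18, 97, 134), (17, 97, 132), (17, 95, 132), (16, 96, 135), (17, 98, 133), (17, 94, 136), (16, 94, 136), (17, 100, 133), (17, 96, 136), (16, 90, 136), (19, 111, 126), (21, 150, 178), (20, 153, 218), (22, 148, 231), (24, 145, 239), (24, 143, 241), (24, 143, 240), (24, 143, 240), (24, 143, 241), (25, 142, 241), (25, 141, 241), (25, 142, 241), (25, 140, 241), (25, 139, 242), (25, 138, 242), (25, 136, 243), (25, 137, 243), (25, 141, 240), (23, 147, 237), (21, 159, 218), (17, 108, 208), (16, 92, 213), (17, 97, 214), (17, 95, 214)]
```

```bash
sed -i 's/(18,90,60)/(19,112,195)/; s/^L=\[\];$/n_,lb,st,_=cv2.connectedComponentsWithStats(cv2.morphologyEx(m,cv2.MORPH_OPEN,np.ones((3,3))));k=max(range(1,n_),key=lambda i:st[i][4] if 280<st[i][0]<380 and st[i][1]<250 else 0);m=(lb==k);L=[]/' meas.py
python3 meas.py 9 75 225 270 10 5 205,540 384,528
python3 meas.py 1 85 175 260 35 6 253,457 376,444
python3 meas.py 2 75 180 270 20 6 248,510 396,514
python3 meas.py 5 75 225 0 0 1
python3 meas.py 8 75 185 0 0 1
```

```text
bar ang 3.661187 offset of axis from line -0.6855181873030942
tab w 18.17031641503198 mid [556.74383205   7.67074004  81.        ] ang 3.6127897132613436 normal 3.6505282931089513 r 35.75198337021772
tab end mid vs bar line (ccw +) mm 1.0446244891848298 lever ang ~ -0.029017346921800826
bar ang 3.6986651 offset of axis from line -0.05648233283146219
tab w 17.938061324520962 mid [556.80514765   7.08246376  81.        ] ang 3.6281372098671727 normal 3.637809376525629 r 35.96862745989869
tab end mid vs bar line (ccw +) mm 2.4787374343582655 lever ang ~ -0.06885381762106293
bar ang 3.7008877 offset of axis from line -0.3794316813986872
tab w 18.38475547618786 mid [556.9545674    7.05815627  81.        ] ang 3.6306854629048395 normal 3.661135167872718 r 35.84802790828765
tab end mid vs bar line (ccw +) mm 2.135634468490493 lever ang ~ -0.05932317968029147
bar ang 3.2582173 offset of axis from line -0.6304618870329748
bar ang 3.9646516 offset of axis from line -0.5026078366028404
```

Emit:
step_arm(targets=[{"gripper": 0.03, "dp": [-0.0012, 0, 0], "delta_rot": [0, 0, 0.5]}, {"gripper": 0.03, "dp": [-0.0012, 0, 0], "delta_rot": [0, 0, 0.5]}, {"gripper": 0.03, "dp": [-0.0009, 0, 0], "delta_rot": [0, 0, 0.5]}, {"gripper": 0.03, "dp": [0, 0, 0], "delta_rot": [0, 0, 0]}, {"gripper": 0.03, "dp": [0, 0, 0], "delta_rot": [0, 0, 0]}])

```text
t: 20.1
eef_pos: [495.0, -19.0, 180.9]
eef_rot: [-0.0, 0.838, -0.545, -0.0]
contact_force: [0.9, 0.3, -0.5]
gripper_width: 0.351
```

```bash
python3 f.py; python3 look.py 10;  python3 - <<'E'
from h import *
im=cv2.imread('pics/w10.png')[10:130,270:390]
cv2.imwrite('pics/w10z.png',cv2.resize(im,None,fx=5,fy=5,interpolation=cv2.INTER_NEAREST))
E
```

```text
t 20.1 pos [495.  -19.  180.9] tool ang-tab -0.0555 tool y ang -0.0673 r 103.0 F ccw on tool 0.14 rad -0.94 z -0.55
20.1 [495.  -19.  180.9] [-0.      0.8385 -0.545  -0.    ] [ 0.91  0.27 -0.55] [-0.053 -0.002  0.021] 0.3514581402816062
Y [([339, 80, 1, 10, 10], [339.0, 84.5]), ([322, 117, 2, 10, 14], [322.5, 121.4]), ([340, 116, 8, 116, 138], [343.7, 173.6]), ([323, 128, 10, 100, 173], [326.7, 177.8]), ([615, 368, 25, 32, 362], [629.4, 386.0])]
R []
```

View pics/w10z.png

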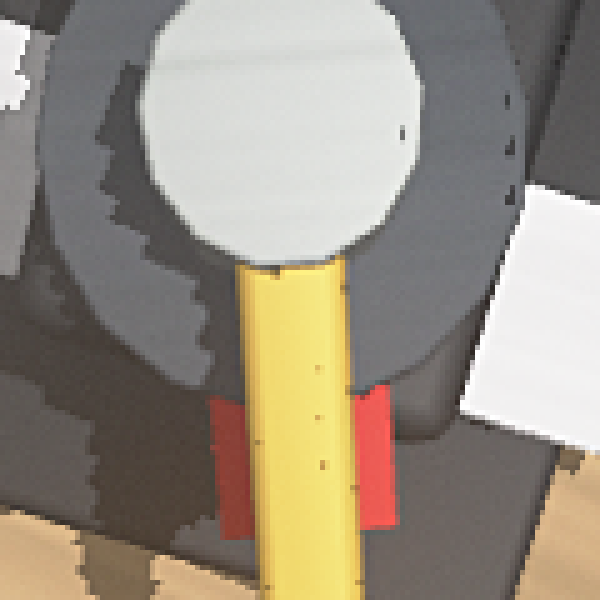

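```bash
python3 meas.py 10 75 225 270 10 5 222,540 398,526
```

```text
bar ang 3.6295288 offset of axis from line -0.6381390160336723
tab w 17.874479856536983 mid [556.78326447   7.60284306  81.        ] ang 3.6149828138116376 normal 3.6366255608046654 r 35.74775495346335
tab end mid vs bar line (ccw +) mm -0.11765324588707968 lever ang ~ 0.0032681457190855464
```

Emit:
step_arm(targets=[{"gripper": 0.03, "dp": [0.002, 0, 0], "delta_rot": [0, 0, 0]}, {"gripper": 0.03, "dp": [0.004, 0, 0], "delta_rot": [0, 0, 0]}, {"gripper": 0.04, "dp": [0, 0, 0], "delta_rot": [0, 0, 0]}, {"gripper": 0.04, "dp": [0, 0, 0], "delta_rot": [0, 0, 0]}, {"gripper": 0.04, "dp": [0, 0, -0.02], "delta_rot": [0, 0, 0]}, {"gripper": 0.04, "dp": [0, 0, -0.03], "delta_rot": [0, 0, 0]}, {"gripper": 0.04, "dp": [0, 0, -0.03], "delta_rot": [0, 0, 0]}, {"gripper": 0.04, "dp": [0, 0, -0.03], "delta_rot": [0, 0, 0]}, {"gripper": 0.04, "dp": [0, 0, 0], "delta_rot": [0, 0, 0]}, {"gripper": 0.04, "dp": [0, 0, 0], "delta_rot": [0, 0, 0]}])

```text
t: 20.98
eef_pos: [498.3, -24.8, 293.1]
eef_rot: [-0.001, 0.838, -0.545, 0.002]
contact_force: [-0.6, -0.3, -0.9]
gripper_width: 0.468
```

```bash
python3 f.py; python3 look.py 11;  python3 - <<'E'
from h import *
im=cv2.imread('pics/w11.png')[20:140,260:380]
cv2.imwrite('pics/w11z.png',cv2.resize(im,None,fx=5,fy=5,interpolation=cv2.INTER_NEAREST))
E
```

```text
t 20.9833 pos [498.3 -24.8 293.1] tool ang-tab 0.0095 tool y ang -0.0674 r 102.6 F ccw on tool 0.01 rad 0.65 z -0.89
20.9833 [498.3 -24.8 293.1] [-7.000e-04  8.384e-01 -5.450e-01  2.200e-03] [-0.57 -0.32 -0.89] [-0.01   0.009  0.003] 0.4683285605698492
Y [([326, 112, 1, 10, 10], [326.0, 116.5]), ([316, 122, 7, 62, 75], [319.0, 153.0]), ([327, 127, 1, 12, 12], [327.0, 132.5]), ([329, 156, 1, 14, 14], [329.0, 162.5]), ([540, 310, 25, 39, 373], [550.4, 325.6])]
R []
```

View pics/w11z.png

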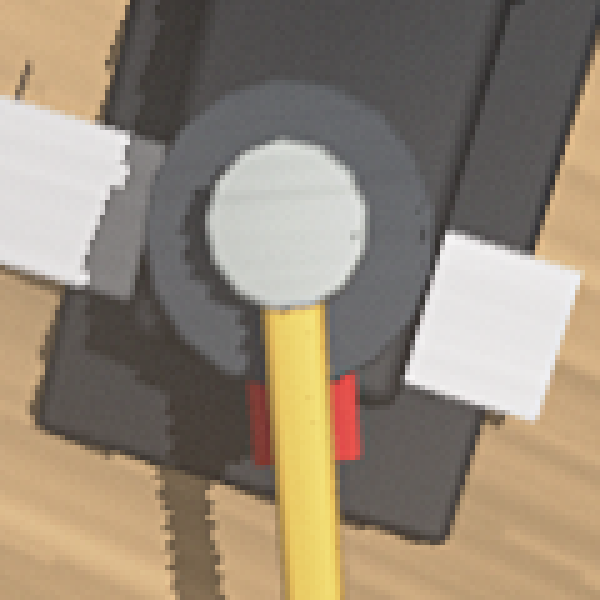

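View pics/w11.png

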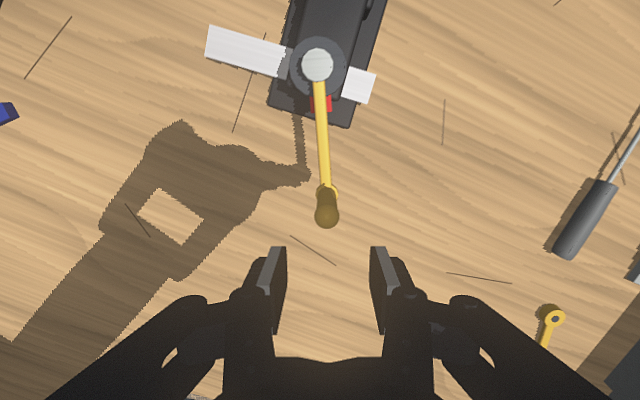

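```bash
python3 meas.py 11 88 175 260 20 5 257,466 361,458; python3 - <<'E'
from station import *
from h import *
import time
im=capture('top');o=cv2.imread('pics/top0.png');cv2.imwrite('pics/top1.png',im)
s=capture('side');cv2.imwrite('pics/side1.png',s)
for (n,(x,y)) in dict(oil=(195,160),plate=(168,198),key=(185,246),cam=(462,252),step=(490,196),driver=(438,185)).items():
    d=cv2.absdiff(im[y-22:y+22,x-22:x+22],o[y-22:y+22,x-22:x+22]);print(n,d.max())
E
```

```text
bar ang 3.6314526 offset of axis from line -0.8845920363334037
tab w 17.53298801418871 mid [556.52928138   7.53349878  81.        ] ang 3.613481086696732 normal 3.6330659293936454 r 36.00546284734805
tab end mid vs bar line (ccw +) mm -0.23703594550302506 lever ang ~ 0.006584331819528474
oil 9
plate 12
key 11
cam 10
step 10
driver 9
```

```bash
python3 -c "
from station import *
print(get_state()['t']);print(close_job())"
```

```text
21.1333
the job is handed in; nothing more can be done
None
```

The job is done and handed in at t = 21.1 s of the 58 s allowed; the hand-in reports no verdict.

- **Clockwise test:** I felt the stop at about -0.37 rad, built the load up slowly, and held 9.9–10.5 N at the grip (about 1.05 N m) for about 1.7 s.
- **Anticlockwise test:** I felt the stop at about +0.32 rad and held 9.7–10.9 N (about 1.0–1.15 N m) for about 1.7 s. During this hold the vertical force rose to 5–6 N, probably from friction of the pad on the grip.
- **Screw:** The tool stayed still during both holds. The red tab's measured direction was 3.63 rad before and 3.61 rad after, which is within my measuring error, so I saw no slip.
- **Parking:** The lever ended 0.002–0.02 rad from the tab depending on how I measured it, most likely within 0.01 rad, and far from both stops.
- **End state:** The gripper is open and raised about 110 mm clear of the lever, with the contact force at noise level. The top camera shows all six bystanders where they started.

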